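# Unlatch a sculptor's work arm and hold it off its ball

## Robot

A 6-joint arm with a two-finger parallel gripper is mounted at the origin on the work surface. World frame = base frame: x ahead of the robot, y to its left, z up, the work surface at z = 0. Lengths are in m, angles in rad, forces in N, time in s.
With the tool pointing down it reaches from about 0.375 to 0.975 m from the base axis. Payload 3.8 kg.
Tool frame: the origin (TCP) lies midway between the tips of the shut fingers; the grasp point (between the pads) lies 19 mm behind it; z points along the fingers, y is the line along which they close (so a half turn about z gives the same grasp; the last joint's range is limited). The gripper opens to 88 mm and grips with 3 to 60 N. Pads are 18 mm wide; open, the fingers measure 123 mm over their backs; the gripper's body (75 mm by 187 mm) begins 45 mm behind the grasp point.
Start: joints at [1.079, 0.264, 1.604, -0, 1.274, -0.037], TCP at [0.297, 0.606, 0.212] pointing down, gripper open.
Joint ranges: [-2.63, 2.63], [-0.94, 2.18], [0.31, 2.57], [-1.31, 4.45], [0, 2.66], [-2.55, 2.55]. Speed limits (rad/s): [2.57, 2.57, 3.14, 3.14, 3.14, 3.14].

## Interface

Orientations are given as a rotation vector (axis times angle).
In Python, from cell import manip, inverse_kinematics, cams, order gives the robot as it stands. Calls block until the motion is done:
- manip.move_pose(position, orientation): joint-space move of the TCP to a pose.
- manip.move_linear(position, rate=0.15, rot=None): straight line of the TCP; rot=None keeps the orientation; rate is the mean speed in m/s.
- manip.set_joints(angles): joint-space move.
- manip.set_gripper(opening, force=None): finger opening in m; force is the grip in N (None keeps the last); returns when the fingers have stopped.
- manip.dwell(seconds).
- inverse_kinematics(position, orientation): joint angles nearest the present ones, or None.
- manip.state(): the state.
- cams.capture(name): name is "side" or "top" or "wrist"; returns a dict with "image" (480x640x3 uint8, blue, green, red), "z_map" (480x640 float32, m along the optical axis (not along the pixel's ray), 0 where there is no reading), "intrinsics" (3x3 intrinsics, pixels), "position" and "orientation" of the camera in the world; the wrist camera has in their place "T_tool_cam" (4x4, takes a point from camera to tool coordinates, whose origin is the TCP and whose axes are the flange's). Camera axes: x right, y down, z forward; pixel columns grow to the right and rows downward; lengths in m; the calibration is good to about 2 mm. The wrist camera is an equidistant fisheye: a pixel r from the principal point sees the ray r / f radians off the axis. A picture is of the moment at which its call begins: read the wrist's pose just before it.
A pose or a line that the arm cannot do raises manip.IKError and nothing moves.
- order.close_job(): hands the job in; it is judged then, once.
The state is a dict: "clock": time; "joint_pos": joint angles; "joint_velocities": joint speeds; "tau": joint torques, N m; "tool_pos": TCP position; "tcp_rot": TCP orientation; "contact_force": force on the tool from outside, world axes, zero at the start; "moment": the same for the moment, N m; "gripper_width": finger opening in m; "grasp_force": force on a finger pad.
Only numpy, scipy, OpenCV 4.12 (cv2) and the standard library are available. Lean on these libraries where they do the work, as an engineer would, in place of code of your own. Each camera call takes 0.05 s, during which the arm holds its last target. There are 200 camera calls.

## Task

The ball under the work arm that carries the olive clay form has to be cleaned. With the arm still seated, pull that arm's red latch grip sideways, out from the coupler against its spring, then lift the arm off its ball until the coupler is about 10 cm higher than it was, and hold it there: finish while the gripper is still holding the arm up, steady. Leave the other arm, with the pale wood blank, latched and alone, and do not push the other things on the bench about.

Things in the scene. Friction and masses are not known exactly. Their poses are not given: they have to be found in the camera images.
- clay_rig: Work rig whose arm carries the olive-khaki clay form. Plywood base 360 x 120 x 15, fixed to the bench. Origin: centre of its underside, on the bench. Own +x runs along the arm from ball to hinge (roughly away from the robot), z up. Steel ball (diameter 30) at own (-130, 0, 51). Hinge axis: along own y through own (140, 0, 50).
- clay_rig_arm: The clay rig's hinged arm. Origin: at the coupler end on the ball's axis, 50 above the bench when seated, level with the hinge axis and 270 from it; axes as the rig's when seated, tilting up about the hinge (at most 0.9 rad; 0.38 rad lifts the coupler 10 cm). 0.4 to 0.75 kg, hinge nearly free: it falls when let go. A dark board with the clay form (top 105 up) sits on it at rig own x -25 to 75.
- clay_rig_latch (a joint): Slide of the clay rig's latch, m: 0 = shut (pawl under the ball, arm cannot rise), grows as it is pulled towards the rig's own +y; stop at 0.018. The pawl clears the ball from 0.0125. Spring force 4.5 N at 0, 9 N at the stop, towards shut. The latch rides on the arm and goes up with it; its grip can carry the arm.
- clay_rig_knob (a point): Clay rig's latch grip: upright red cylinder, diameter 18, from 70 to 114 above the bench when seated, at the coupler's own +y side, free all round above the coupler's top; steel washer of diameter 24 at its foot. This point is on its axis, 16 below its top; seated and shut it is at rig own (-130, 55, 98).
- clay_rig_coupler (a point): Centre of the top face of the clay rig's blue coupler, the box (60 x 52, 34 high) over the ball at the arm's near end, 270 from the hinge axis; this point is 73 above the bench when seated.
- wood_rig: The second rig, built the same, whose arm carries a turned pale wood blank; it stays latched. Origin and axes as for clay_rig.
- wood_rig_arm: The wood rig's hinged arm; origin as for clay_rig_arm, 50 above the bench when seated.
- wood_rig_latch (a joint): Slide of the wood rig's latch (m, 0 shut).
- gouge_red: Carving gouge, wooden handle with red band, 220 long, 26 high, lying on the bench between the rigs; origin under its middle.
- gouge_dark: Carving gouge with dark band, 220 long, 26 high, left of the rigs; origin under its middle.
- mallet: Wooden mallet lying down, head 100 x 68, about 235 long, right of the rigs; origin under its handle's front part.
- spatula: Spatula lying on the bench near the robot, right.
- sanding_block: Cork sanding block 70 x 45 x 30, in front of the robot between the near ends of the rigs; origin under its centre.

How it is judged:
By the outcome, as a careful person would: the job done as asked, in the order asked, and still so for the second after the job is handed in, while the arm keeps its last pose, push and grip.
It also fails if it takes over 35 s, if anything falls off the work surface, if the arm or the gripper's body presses on something with over 40 N, if the wrist force passes 120 N, or if a joint passes its speed limit or range.

## Working session

There is one attempt and no reset: what is moved stays moved. The work goes in short steps, each a Python script; the robot and the scene stay as the last script left them, time stands still between calls to the robot, and variables do not carry over. Pictures are saved under pics/ and viewed, at most 10 in all, crops included, and the job is handed in when it is done.

```bash
ls; mkdir -p pics
python3 - <<'E'
from cell import manip, cams
import cv2,numpy as np
for n in("top","side"):
    c=cams.capture(n); cv2.imwrite(f"pics/{n}0.png",c["image"]); np.savez(f"{n}0.npz",**c)
    print(n,c["intrinsics"].tolist(),c["position"],c["orientation"],(c["z_map"]>0).mean())
print(manip.state())
E
```

```text
pics
top [[452.5145765461093, 0.0, 320.26487572896974], [0.0, 452.5145765461093, 237.16589037035138], [0.0, 0.0, 1.0]] [ 0.30337101 -0.01694367  1.21537816] [-2.14242937  2.13222426 -0.18805854] 0.9959244791666667
side [[533.7636332991272, 0.0, 324.4763418010294], [0.0, 533.7636332991272, 235.57498862090947], [0.0, 0.0, 1.0]] [-0.13492899 -1.00229155  1.05409011] [-2.1694134   0.6575441  -0.29519238] 0.9960221354166666
{'clock': 0.1, 'joint_pos': array([ 1.07909562e+00,  2.64698245e-01,  1.60520042e+00, -5.06582982e-06,
        1.27367142e+00, -3.68858144e-02]), 'joint_velocities': array([-0.00168889, -0.0036396 , -0.00180185,  0.00147883, -0.00058497,
       -0.00026053]), 'tau': array([-1.78621985e-04, -5.03617465e+01, -3.58072293e+01,  7.30146188e-02,
        2.31856434e-02, -5.54240694e-05]), 'tool_pos': array([0.29620395, 0.60579457, 0.21111876]), 'tcp_rot': array([-7.08161844e-01, -3.06021016e+00,  2.99978516e-03]), 'contact_force': array([-0.79585545, -0.32965275, -0.44320973]), 'moment': array([0.04601219, 0.00357294, 0.02889287]), 'grasp_force': 0.0, 'gripper_width': 0.08781087131778798}
```

View pics/top0.png

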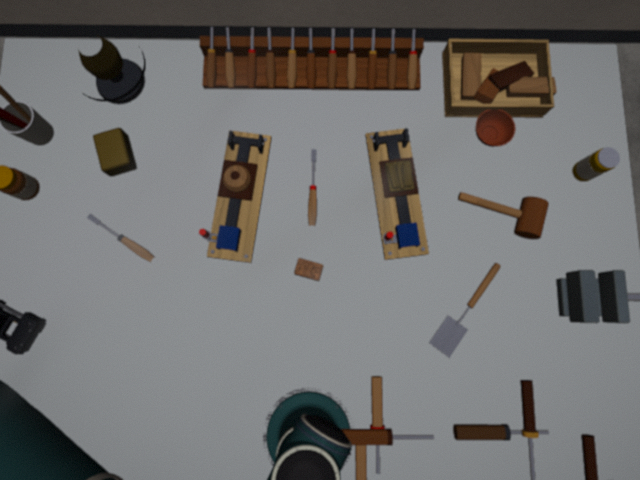

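View pics/side0.png

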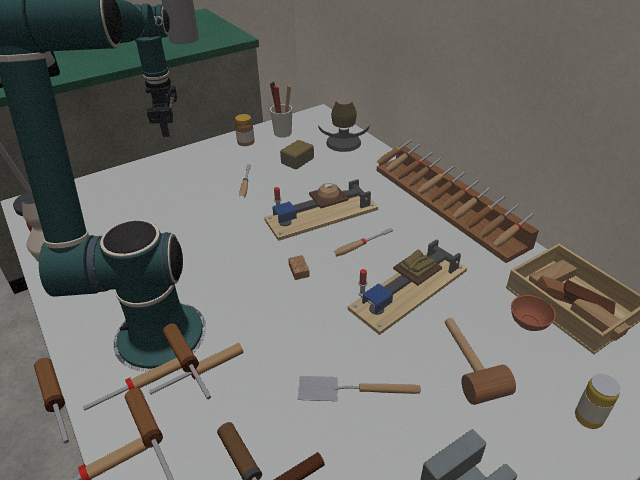

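The top view shows the clay rig on the right: coupler at about (408,235), red grip at (389,237), base corners about (366,138) to (428,256). The wood rig is on the left, with its grip at (204,233). In the side view the clay rig's grip is at (363,277).

```bash
cat > h.py <<'E'
import numpy as np,cv2
from scipy.spatial.transform import Rotation as R
def ray(c,u,v):
    K=c["intrinsics"];d=np.array([(u-K[0,2])/K[0,0],(v-K[1,2])/K[1,1],1.])
    return R.from_rotvec(c["orientation"]).apply(d)
def plane(c,u,v,z):
    d=ray(c,u,v);return c["position"]+d*(z-c["position"][2])/d[2]
def cloud(c):
    v,u=np.mgrid[:480,:640];K=c["intrinsics"];Z=c["z_map"]
    P=np.stack([(u-K[0,2])/K[0,0]*Z,(v-K[1,2])/K[1,1]*Z,Z],-1)
    return P@R.from_rotvec(c["orientation"]).as_matrix().T+c["position"]
def red(im):
    h=cv2.cvtColor(im,cv2.COLOR_BGR2HSV);return ((h[...,0]<6)|(h[...,0]>174))&(h[...,1]>180)&(h[...,2]>90)
def blue(im):
    h=cv2.cvtColor(im,cv2.COLOR_BGR2HSV);return (abs(h[...,0].astype(int)-115)<12)&(h[...,1]>150)
E
python3 - <<'E'
from h import *
boxes={"top":(360,430,120,265),"side":(345,470,235,330)}
for n in boxes:
    c=dict(np.load(n+"0.npz")); P=cloud(c); u0,u1,v0,v1=boxes[n]
    win=np.zeros((480,640),bool);win[v0:v1,u0:u1]=1
    m=red(c["image"])&win; v,u=np.nonzero(m)
    print(n,"red",m.sum(),u.min(),u.max(),v.min(),v.max(),P[m].min(0),np.median(P[m],0),P[m].max(0))
    m=blue(c["image"])&win&(abs(P[...,2]-.073)<.008); v,u=np.nonzero(m)
    r=cv2.minAreaRect(P[m][:,:2].astype(np.float32)*1000);print("bluetop",m.sum(),np.median(P[m][:,2]),r)
    m=win&(P[...,2]>.008)&(P[...,2]<.13)
    k,l,s,ce=cv2.connectedComponentsWithStats(m.astype(np.uint8));i=1+s[1:,4].argmax();m=(l==i)&(P[...,2]<.022)
    r=cv2.minAreaRect(P[m][:,:2].astype(np.float32)*1000);print("base",m.sum(),r)
E
```

```text
top red 32 386 392 232 237 [ 0.30337101 -0.20288695  0.11160792] [ 0.49647788 -0.19518289  0.11417631] [ 0.50431101 -0.01694367  1.21537816]
bluetop 413 0.0733069611001167 ((507.1966857910156, -249.14390563964844), (58.85057067871094, 48.522300720214844), 6.9912919998168945)
base 2702 ((633.250732421875, -234.17138671875), (360.1971740722656, 121.40988159179688), 7.686904430389404)
side red 3 362 365 240 271 [ 0.49423499 -0.20363159  0.01999447] [ 0.49974472 -0.19813154  0.11322536] [ 0.64425488 -0.01003485  0.11456419]
bluetop 5 0.07113444289963844 ((507.0533142089844, -250.2805633544922), (48.009681701660156, 27.655725479125977), 3.609748601913452)
base 2352 ((632.1527099609375, -236.40109252929688), (366.6312561035156, 123.56381225585938), 7.768979072570801)
```

```bash
cat >> h.py <<'E'
YAW=np.radians(7.7); C=np.array([.6329,-.2348,0]); RZ=R.from_euler('z',YAW)
def pose(knob_own, th, flip, off=0.0):
    """TCP pose with grasp point at a knob point given in rig axes (seated), arm lifted by th; off = extra height along arm's up"""
    H=np.array([.140,0,.050]); T=R.from_euler('y',th)
    p=H+T.apply(np.array(knob_own)+[0,0,off-.019]-H)
    rot=RZ*T*R.from_euler('x',np.pi)*R.from_euler('z',np.pi*flip)
    return C+RZ.apply(p), rot.as_rotvec()
K0=np.array([-.130,.055,.100])
E
python3 - <<'E'
from h import *
from cell import manip,cams,inverse_kinematics as ik
for f in(0,1):
    for a in((0,.12),(0,0),(.2,0),(.38,0)): print(f,a,ik(*pose(K0+[0,.016*(a[1]==0),0],a[0],f,a[1])))
f=0 if ik(*pose(K0,0,0,.12)) is not None else 1
f=min((0,1),key=lambda f:max([abs(q[5]) if (q:=ik(*pose(K0,t,f,o))) is not None else 9 for t,o in((0,.12),(.38,0))]))
print("flip",f)
p=pose(K0,0,f,.12); manip.move_pose(*p)
manip.dwell(.3); s=manip.state(); c=cams.capture("wrist"); cv2.imwrite("pics/w0.png",c["image"])
np.savez("w0.npz",**c,tp=s["tool_pos"],tr=s["tcp_rot"])
print(p,s["tool_pos"],s["clock"],s["joint_pos"],c["intrinsics"],c["T_tool_cam"])
E
```

```text
0 (0, 0.12) [-4.25419980e-01  5.61550936e-03  1.91641195e+00 -4.44089210e-16
  1.21956519e+00  1.01098599e+00]
0 (0, 0) [-3.99643323e-01  1.06958726e-01  2.04751755e+00 -4.44089210e-16
  9.87116377e-01  1.03676265e+00]
0 (0.2, 0) [-0.32816022  0.19587431  1.85078071 -0.09279386  1.27559699  1.14330525]
0 (0.38, 0) [-0.27389123  0.3108028   1.65622807 -0.14795186  1.52642211  1.19541012]
1 (0, 0.12) [-4.25419980e-01  5.61550936e-03  1.91641195e+00 -4.44089210e-16
  1.21956519e+00 -2.13060666e+00]
1 (0, 0) [-3.99643323e-01  1.06958726e-01  2.04751755e+00 -4.44089210e-16
  9.87116377e-01 -2.10483000e+00]
1 (0.2, 0) [-0.32816022  0.19587431  1.85078071 -0.09279386  1.27559699 -1.9982874 ]
1 (0.38, 0) [-0.27389123  0.3108028   1.65622807 -0.14795186  1.52642211 -1.94618253]
flip 0
(array([ 0.49670294, -0.19771413,  0.201     ]), array([3.13450288e+00, 2.10941048e-01, 1.29164140e-17])) [ 0.49684555 -0.19743453  0.20098118] 3.3083 [-4.24858652e-01  5.72168530e-03  1.91634062e+00  3.99486840e-05
  1.21958204e+00  1.01098044e+00] [[371.64829954   0.         315.26065558]
 [  0.         371.64829954 235.14994349]
 [  0.           0.           1.        ]] [[ 1.37188233e-05 -9.55922373e-01 -2.93619510e-01  7.50347360e-02]
 [ 9.99998171e-01 -5.48474305e-04  1.83236345e-03  7.62848035e-04]
 [-1.91263997e-03 -2.93618998e-01  9.55920617e-01 -1.73169723e-01]
 [ 0.00000000e+00  0.00000000e+00  0.00000000e+00  1.00000000e+00]]
```

View pics/w0.png

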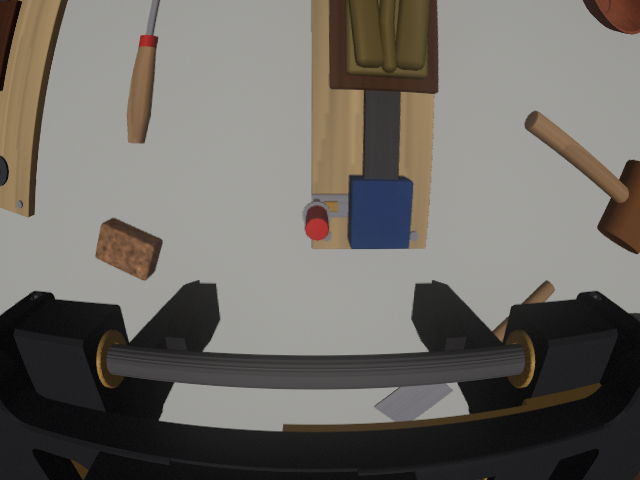

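The wrist view shows the red grip's top at about (317,229), between the open fingers, and the coupler at (380,212). Next I'll compute the grip's axis position from this view, then descend.

Run:
```python
from h import *
c=dict(np.load("w0.npz")); m=red(c["image"]); m[:,:280]=0;m[:,350:]=0;m[:190]=0;m[260:]=0
h=cv2.cvtColor(c["image"],cv2.COLOR_BGR2HSV); m&=h[...,2]>150
v,u=np.nonzero(m);print(m.sum(),u.min(),u.max(),v.min(),v.max())
(uu,vv),r=cv2.minEnclosingCircle(np.c_[u,v].astype(np.float32));print(uu,vv,r)
K=c["intrinsics"];x,y=(uu-K[0,2])/K[0,0],(vv-K[1,2])/K[0,0];t=np.hypot(x,y)
d=np.array([x/t*np.sin(t),y/t*np.sin(t),np.cos(t)]);T=c["T_tool_cam"];Q=R.from_rotvec(c["tr"])
d=Q.apply(T[:3,:3]@d);o=c["tp"]+Q.apply(T[:3,3])
p=o+d*(.114-o[2])/d[2];print(p,"own",RZ.inv().apply(p-C))
```

```text
77 311 327 220 234
318.5 227.0 9.013978004455566
[ 0.4986459  -0.20083621  0.114     ] own [-0.12849288  0.05164574  0.114     ]
```

Run:
```python
from h import *
from cell import manip,cams
K=K0.copy();K[0]=-.1295;K[1]=.0545
def rep(t):
    s=manip.state();print(t,round(s["clock"],2),"own",RZ.inv().apply(s["tool_pos"]-C).round(4),"F",RZ.inv().apply(s["contact_force"]).round(1),round(s["grasp_force"],1),round(s["gripper_width"],4))
rep("0");manip.move_linear(pose(K,0,0,.0)[0],rate=.12);rep("down")
manip.set_gripper(0.0,15);manip.dwell(.2);rep("grip15")
c=cams.capture("wrist");cv2.imwrite("pics/w1.png",c["image"])
```

```text
0 3.36 own [-0.1299  0.0552  0.201 ] F [-0.6  0.4 -0.3] 0.0 0.088
down 4.51 own [-0.1288  0.054   0.0819] F [ 0.2 -0.7 -0.3] 0.0 0.0881
grip15 5.78 own [-0.1295  0.0543  0.081 ] F [ 0.2 -1.8 -1. ] 15.0 0.0167
```

View pics/w1.png

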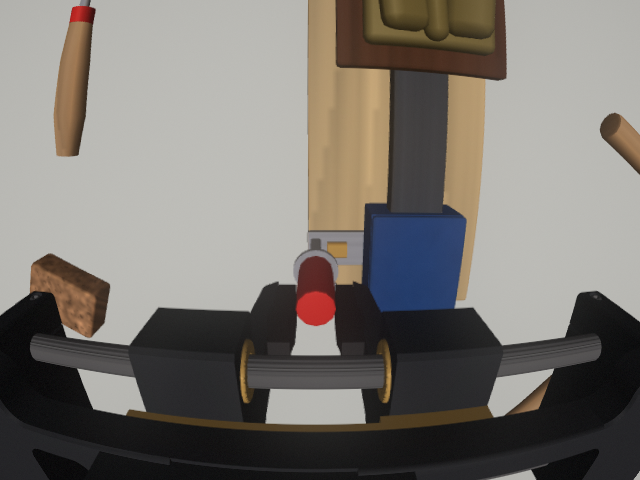

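The wrist view shows the grip held between the pads at (316,305), with the jaws clear of the coupler. The force is low, so the latch is still shut. Now I'll grip harder and pull.

```bash
cat >> h.py <<'E'
def rep(manip,t):
    s=manip.state();print(t,round(s["clock"],2),"own",RZ.inv().apply(s["tool_pos"]-C).round(4),"F",RZ.inv().apply(s["contact_force"]).round(1),round(s["grasp_force"],1),round(s["gripper_width"],4))
E
python3 - <<'E'
from h import *
from cell import manip,cams
K=np.array([-.1295,.0545,.100])
manip.set_gripper(0.0,55);rep(manip,"grip55")
for d in(.006,.012,.015,.0165):
    manip.move_linear(pose(K+[0,d,0],0,0)[0],rate=.03);manip.dwell(.2);rep(manip,d)
c=cams.capture("wrist");cv2.imwrite("pics/w2.png",c["image"])
E
```

```text
grip55 6.05 own [-0.1295  0.0543  0.081 ] F [-1.1 -1.6 -1.4] 55.0 0.0153
0.006 6.6 own [-0.1295  0.0596  0.0809] F [-0.3 -6.  -3.5] 55.0 0.0154
0.012 7.15 own [-0.1295  0.0651  0.081 ] F [-0.  -7.2 -4.1] 55.0 0.0154
0.015 7.6 own [-0.1295  0.0679  0.081 ] F [ 0.8 -7.8 -3.4] 55.0 0.0158
0.0165 8.05 own [-0.1294  0.0693  0.081 ] F [-0.4 -8.3 -3.1] 55.0 0.0154
```

View pics/w2.png

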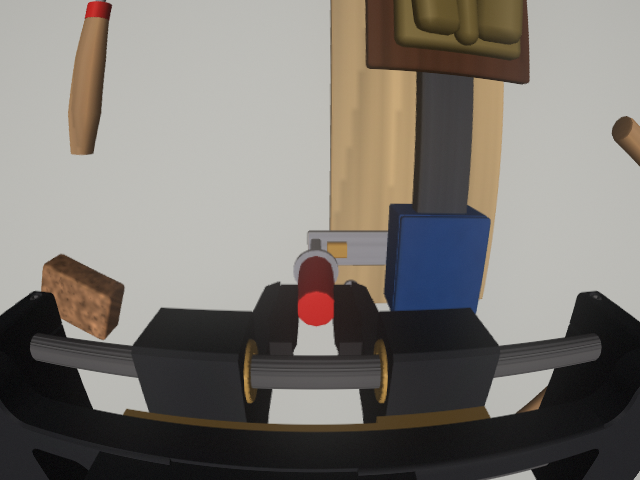

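The grip has come out about 15 mm relative to the coupler (which is now at (438,257)). Both the tool travel and the spring force of 8.3 N give the same figure. Now I'll lift along the hinge arc.

Run:
```python
from h import *
from cell import manip,cams
K=np.array([-.1295,.0545+.0175,.100])
manip.move_linear(pose(K,0,0)[0],rate=.03)
for th in(.05,.12,.19,.26,.325,.385):
    p,r=pose(K,th,0);manip.move_linear(p,rate=.06,rot=r);rep(manip,th)
    if abs(manip.state()["contact_force"]).max()>40: print("STOP");break
manip.dwell(.4);rep(manip,"end");print(pose(K,.385,0)[0],manip.state()["tool_pos"])
c=cams.capture("side");cv2.imwrite("pics/side1.png",c["image"])
t=cams.capture("wrist");cv2.imwrite("pics/w3.png",t["image"]);b=cams.capture("top");np.savez("top1.npz",**b);np.savez("side1.npz",**c)
P=cloud(c);m=blue(c["image"]);m[:,:340]=0;print("blue z max",np.percentile(P[m][:,2],[50,90,97]),P[m].mean(0))
```

```text
0.05 8.72 own [-0.1275  0.0699  0.0947] F [-0.  -8.8 -4.4] 55.0 0.0157
0.12 9.19 own [-0.1238  0.0698  0.1132] F [-0.6 -8.6 -3.7] 55.0 0.0154
0.19 9.66 own [-0.1188  0.0698  0.1314] F [-0.5 -8.8 -3.8] 55.0 0.0151
0.26 10.12 own [-0.1126  0.0697  0.1492] F [-0.9 -9.4 -2.7] 55.0 0.0152
0.325 10.57 own [-0.1057  0.0696  0.1653] F [-0.7 -9.1 -2.9] 55.0 0.0156
0.385 10.99 own [-0.0984  0.0696  0.1798] F [-1.  -8.2 -2.5] 55.0 0.0152
end 11.39 own [-0.0986  0.0696  0.1796] F [-1.6 -9.6 -3.1] 55.0 0.0153
[ 0.52600797 -0.17659725  0.17994394] [ 0.52585933 -0.17900767  0.17955703]Traceback (most recent call last):
  File "<stdin>", line 11, in <module>
    return _quantile_unchecked(
        a, q, axis, out, overwrite_input, method, keepdims, weights)
    return _ureduce(a,
                    func=_quantile_ureduce_func,
    ...<5 lines>...
                    overwrite_input=overwrite_input,
                    method=method)
    r = func(a, **kwargs)
    result = _quantile(arr,
                       quantiles=q,
    ...<2 lines>...
                       out=out,
                       weights=wgt)
    slices_having_nans = np.isnan(arr[-1, ...])
                                  ~~~^^^^^^^^^
IndexError: index -1 is out of bounds for axis 0 with size 0
```

View pics/side1.png

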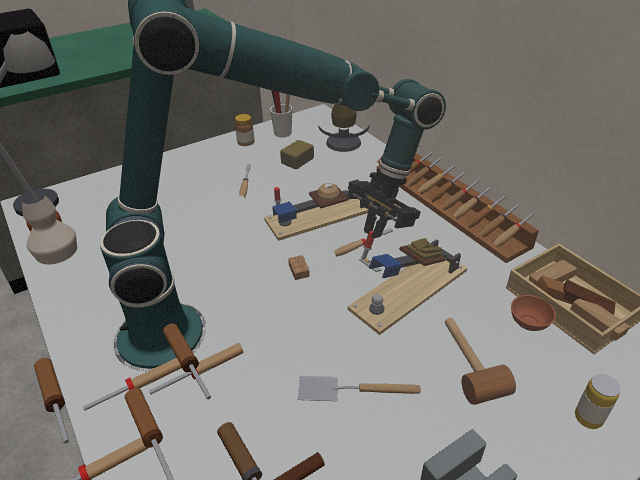

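View pics/w3.png

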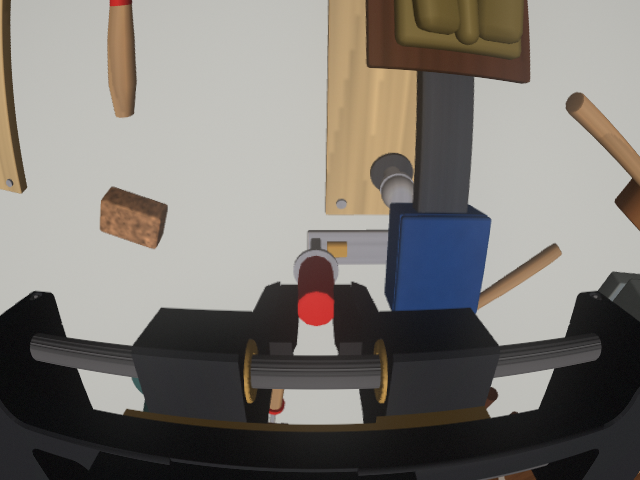

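The side view shows the ball exposed at (377,302) and the coupler raised to (385,263). In the wrist view the grip is still held at (316,305), with no slip. The lift is about 10 cm and everything else is where it was, so I'm handing in.

Run:
```python
from h import *
from cell import manip,order
manip.dwell(.5);rep(manip,"final");print(order.close_job())
```

```text
final 12.04 own [-0.0986  0.0696  0.1795] F [-1.4 -8.4 -2.9] 55.0 0.0153
the job is handed in; nothing more can be done
None
```

I pulled the clay rig's latch about 15 mm out with its arm still seated, lifted the coupler about 10 cm along the hinge arc, and handed the job in at 12.0 s with the gripper still holding the arm steady; the other arm and the things on the bench looked unmoved in the last pictures.

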